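# Stack the culture dishes for the incubator

## Task

Stack the four petri dishes for the incubator: each goes onto the round base that has the colour of the tape strip on its lid, and on each base the pink dish stands at the bottom, centred in the white ring, with the tan dish squarely on top of it. Keep the dishes level, lid up, and leave the bottles, the tape roll and the timer where they are.

Things in the scene. Friction and masses are not known exactly. Their poses are not given: they have to be found in the camera images.
- dish_pink_blue_mid (a point): closed round petri dish, pink agar (pink-red), with a strip of blue tape (14 x 48 mm) across its lid; 61 mm across, 15 mm high, about 30 g, rigid, its lid does not come off. The point is the dish's centre, half-way up (7.5 mm above its underside); z is up, x and y point in any direction. Stacked dishes stand 15 mm higher each. Take it across its rim from above.
- dish_pink_green_mid (a point): closed round petri dish, pink agar (pink-red), with a strip of green tape (14 x 48 mm) across its lid; 61 mm across, 15 mm high, about 30 g, rigid, its lid does not come off. The point is the dish's centre, half-way up (7.5 mm above its underside); z is up, x and y point in any direction. Stacked dishes stand 15 mm higher each. Take it across its rim from above.
- dish_tan_blue_mid (a point): closed round petri dish, tan agar (beige), with a strip of blue tape (14 x 48 mm) across its lid; 61 mm across, 15 mm high, about 30 g, rigid, its lid does not come off. The point is the dish's centre, half-way up (7.5 mm above its underside); z is up, x and y point in any direction. Stacked dishes stand 15 mm higher each. Take it across its rim from above.
- dish_tan_green_mid (a point): closed round petri dish, tan agar (beige), with a strip of green tape (14 x 48 mm) across its lid; 61 mm across, 15 mm high, about 30 g, rigid, its lid does not come off. The point is the dish's centre, half-way up (7.5 mm above its underside); z is up, x and y point in any direction. Stacked dishes stand 15 mm higher each. Take it across its rim from above.
- base_blue_top (a point): round flat blue plastic stacking base, fixed to the bench top, 84 mm across, 10 mm thick, with a white ring 66 mm across on its top, within which the lowest dish stands. The point is the centre of its flat top, 10 mm above the bench; z is up.
- base_green_top (a point): round flat green plastic stacking base, fixed to the bench top, 84 mm across, 10 mm thick, with a white ring 66 mm across on its top, within which the lowest dish stands. The point is the centre of its flat top, 10 mm above the bench; z is up.
- reagent_amber_mid (a point): bystander, loose: brown reagent bottle with black cap, 42 mm across, 81 mm high; the point is its centre, half-way up. Stands among the dishes.
- label_tape_mid (a point): bystander, loose: roll of yellow tape lying flat, 64 mm across, 19 mm high; the point is its centre, half-way up. Lies among the dishes.
- timer_mid (a point): bystander, loose: black upright timer, 36 x 58 x 66 mm high; the point is half-way up. Stands at the left of the work.
- reagent_drop_mid (a point): bystander, loose: small white bottle with red cap, 33 mm across, 69 mm high; the point is its centre, half-way up. Stands at the right of the work.
Not all that is in view belongs to the job. What is shaped like the part that bears dish_pink_blue_mid but orange is not meant.

How it is judged:
By the outcome, as a careful person would: the job done as asked, in the order asked, and still so for the second after the job is handed in, with the robot touching nothing.
It also fails if it takes over 99 s, if anything falls off the work surface, if the arm or the gripper's body presses on something with over 40 N, if the wrist force passes 120 N, or if a joint passes its speed limit or range.

## Robot

A 6-joint arm with a two-finger parallel gripper is mounted at the origin on a cart in front of the work surface, level with it; the furniture and walls round the work are solid. World frame = base frame: x ahead of the robot, y to its left, z up, the work surface at z = 0. Lengths are in m, angles in rad, forces in N, time in s.
With the tool pointing down it reaches from about 0.35 to 1 m from the base axis. Payload 7.1 kg.
Tool frame: the origin (TCP) lies between the finger pads; the fingertips stand 17 mm ahead of it and the grasp point (between the pads) lies 2 mm behind it (bot.tip_extent is the z of the fingertips in the tool frame, in m); z points along the fingers, y is the direction in which the jaws open and shut (so a half turn about z gives the same grasp; the last joint's range is limited). The gripper opens to 85 mm and grips with 20 to 120 N. Pads are 22 mm wide; open, the fingers measure 114 mm over their backs; the gripper's body (76 mm by 85 mm) begins 54 mm behind the grasp point. The pads swing forward as they close: fully open they stand 13 mm farther back than shut.
Start: joints at [1.327, 0.423, 1.63, -0, 1.089, -0.019], TCP at [0.139, 0.609, 0.248] pointing down, gripper open.
Joint ranges: [-3, 3], [-0.9, 2.11], [0.09, 2.58], [-1.31, 4.45], [0.11, 2.69], [-2.54, 2.54]. Speed limits (rad/s): [2.39, 2.39, 3.01, 3.14, 3.14, 3.14].

## Interface

Orientations are given as a unit quaternion [x, y, z, w].
In Python, from station import bot gives the robot as it stands.
- The arm moves only by the tool carry_out, never from a script. Its argument "targets" is a list that holds one entry, the list of rows, each a list of 7 numbers: the opening in per cent of the stroke, from 0 (shut) to 100 (fully open), then the shift along the tool's x, y, z in mm, then the turn, a rotation vector about the tool's x, y, z in rad. In form: [[[jaw, tx, ty, tz, wx, wy, wz], ...]]. A call has exactly 8 rows; each row is the pose to reach, as a shift and turn from the pose commanded when the call began, along the tool's axes at that moment; what a row does not reach only later rows make up. A row lasts 1/8 s, in which the tool goes at most 62.5 mm and 10.7 degrees, less where a joint would pass 70% of its speed; a pose out of reach is approached as far as the arm can. A call with a gripper value outside its range is refused whole. The fingers move at their own pace and stop on an object; "force" is the grip in N (left out, the last holds). Time passes only in rows, so rows that repeat a pose let the fingers close, or fill a call up. It gives the time, the measured TCP pose, the force and the opening at its end, in the units of the state.
- bot.state(): the state, without advancing time (a new reading comes with each control period).
- bot.capture(name): name is "side" or "top" or "wrist"; returns a dict with "image" (400x640x3 uint8, blue, green, red), "K" (3x3 intrinsics, pixels), "R" (3x3) and "t" (3): a world point X has camera coordinates R X + t; the wrist camera has in their place "mount" (4x4, takes a point from camera to tool coordinates, whose origin is the TCP and whose axes are the flange's). Camera axes: x right, y down, z forward; pixel columns grow to the right and rows downward; lengths in m; the calibration is good to about 2 mm. A picture is of the moment at which its call begins: read the wrist's pose just before it. There is no depth.
- bot.finish_job(): hands the job in, once; it reports no verdict.
The state is a dict: "clock": time; "joint_positions": joint angles; "dq": joint speeds; "effort": joint torques, N m; "tcp_pos": TCP position; "tcp_rot": TCP orientation; "ft_force": force on the tool from outside, world axes, zero at the start; "moment": the same for the moment, N m; "finger_gap": finger opening in m.
Only numpy, scipy, OpenCV 4.12 (cv2) and the standard library are available. Lean on these libraries where they do the work, as an engineer would, in place of code of your own. Each camera call takes 0.05 s, during which the arm holds its last target.

## Working session

There is one attempt and no reset: what is moved stays moved. The work goes in short steps, Python scripts to look and compute and a tool call to move; the robot and the scene stay as the last step left them, time stands still between calls to the robot, and variables do not carry over. Pictures are saved under pics/ and viewed, and the job is handed in when it is done.

Besides the shell and the picture viewer there is one more tool, called after "Call:" as a command line: name --argument value ..., lists and objects as JSON in quotes. carry_out: Moves the arm, as the interface text tells. Its arguments: {"type":"object","properties":{"targets":{"type":"array"},"force":{"type":"number"}},"required":["targets"]}

```bash
mkdir -p pics; ls
python3 - <<'E'
from station import bot
import cv2,numpy as np
print(bot.state())
for n in("top","side"):
    c=bot.capture(n); cv2.imwrite(f"pics/{n}0.png",c["image"]); print(n,c["K"],c["R"],c["t"])
print(bot.tip_extent)
E
```

```text
pics
{'clock': 0.0, 'joint_positions': array([ 1.32699396e+00,  4.23840941e-01,  1.63073514e+00, -1.90665356e-07,
        1.08860210e+00, -1.90082251e-02]), 'dq': array([-0.00068337, -0.00035654, -0.00176443, -0.00024879, -0.00100736,
        0.00045975]), 'effort': array([ 2.11439052e-03, -5.57392609e+01, -2.81736767e+01,  1.02582646e-04,
        7.33598921e-03, -2.81598250e-05]), 'tcp_pos': array([0.13916401, 0.6087488 , 0.24752788]), 'tcp_rot': array([ 1.12160488e-01,  9.93689789e-01, -7.85940333e-04, -1.03790134e-04]), 'ft_force': array([-0.78588022,  0.02872966,  0.16602377]), 'moment': array([-0.02333098, -0.00722941,  0.03144502]), 'finger_gap': 0.08549444733318219}
top [[518.67802254   0.         326.51508535]
 [  0.         518.67802254 190.40914612]
 [  0.           0.           1.        ]] [[ 0.35443475 -0.93501031  0.01147777]
 [-0.75360228 -0.29289214 -0.58847073]
 [ 0.55358794  0.1999248  -0.80843705]] [-0.15860859  0.4060169   1.57778654]
side [[467.96484121   0.         318.96396654]
 [  0.         467.96484121 193.5709078 ]
 [  0.           0.           1.        ]] [[-0.91397436 -0.40575497  0.00371193]
 [-0.35436731  0.79369905 -0.49443465]
 [ 0.19767316 -0.45321597 -0.86920688]] [0.48627988 0.21409732 1.23180718]
0.017
```

View pics/top0.png

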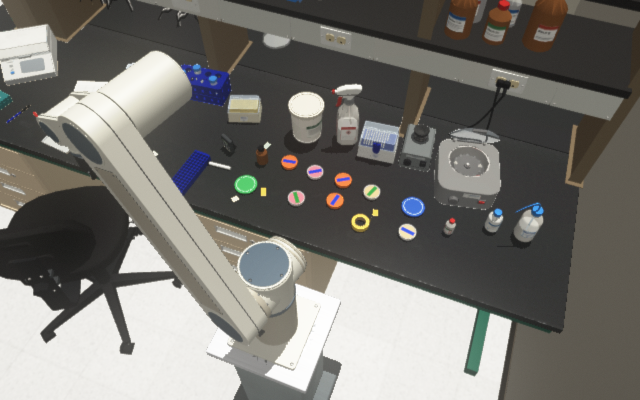

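View pics/side0.png

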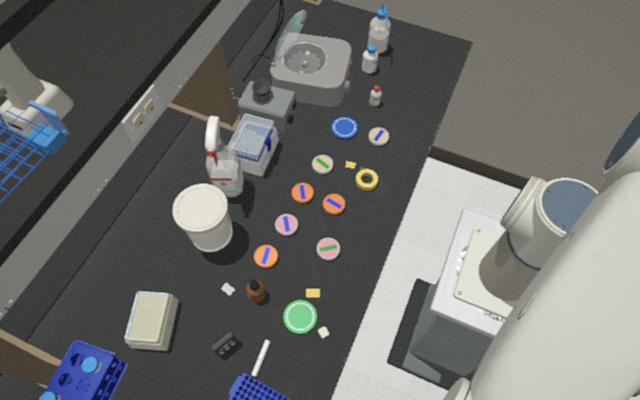

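The top view shows seven dishes:
- Pink with blue tape at (315,172), pink with green tape at (296,198), tan with green tape at (372,191), and tan with blue tape at (407,231).
- Orange decoys at (289,161), (343,180) and (335,200).
- Green base at (246,184) and blue base at (413,207).

Next I'll check enlarged crops and measure.

Run:
```python
import cv2,numpy as np
a=cv2.imread("pics/top0.png")[140:250,220:470]; cv2.imwrite("pics/topc.png",cv2.resize(a,None,fx=3.2,fy=3.2,interpolation=cv2.INTER_CUBIC))
a=cv2.imread("pics/side0.png")[80:340,220:420]; cv2.imwrite("pics/sidec.png",cv2.resize(a,None,fx=2.3,fy=2.3,interpolation=cv2.INTER_CUBIC))
```

```text
(no output)
```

View pics/topc.png

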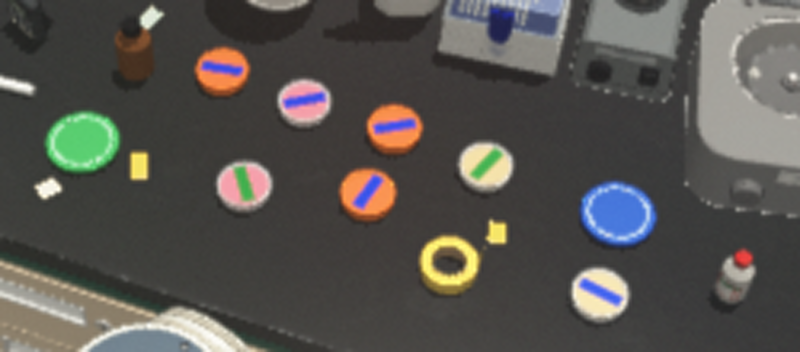

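View pics/sidec.png

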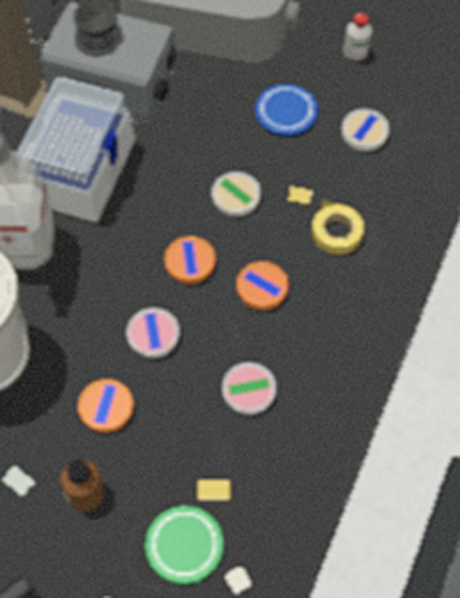

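```bash
cat > h.py <<'E'
import cv2,numpy as np
from scipy.optimize import least_squares
from scipy.spatial.transform import Rotation as Rn
def proj(K,R,t,X):
    c=X@R.T+t; p=c@K.T; return p[:,:2]/p[:,2:]
def cyl(x,y,r,z0,z1):
    a=np.linspace(0,2*np.pi,72,endpoint=False)
    c=np.c_[x+r*np.cos(a),y+r*np.sin(a)]
    return np.vstack([np.c_[c,np.full(72,z0)],np.c_[c,np.full(72,z1)]])
def cen(K,R,t,x,y,r,z0,z1):
    p=(proj(K,R,t,cyl(x,y,r,z0,z1))*64).astype(np.float32)
    h=cv2.convexHull(p); m=cv2.moments(h); return np.array([m['m10']/m['m00'],m['m01']/m['m00']])/64, m['m00']/4096
def blob(img,uv,th=85,s=4):
    I=cv2.resize(img,None,fx=s,fy=s,interpolation=cv2.INTER_CUBIC)
    m=(I.max(2)>th).astype(np.uint8)
    n,l,st,c=cv2.connectedComponentsWithStats(m)
    k=l[int(uv[1]*s),int(uv[0]*s)]
    mm=(l==k).astype(np.uint8)
    cs,_=cv2.findContours(mm,cv2.RETR_EXTERNAL,cv2.CHAIN_APPROX_NONE)
    h=max(cs,key=cv2.contourArea); M=cv2.moments(h)
    # resize: pixel centre i -> s*(i+.5)-.5
    return (np.array([M['m10']/M['m00'],M['m01']/M['m00']])+.5)/s-.5, M['m00']/s/s, k
def solve(obs,r,z0,z1,x0=(0.5,0.)):
    # obs: list of (K,R,t,uv)
    f=lambda p:np.concatenate([cen(K,R,t,p[0],p[1],r,z0,z1)[0]-uv for K,R,t,uv in obs])
    return least_squares(f,x0,diff_step=1e-4)
E
cat > m.py <<'E'
from h import *
from station import bot
things={'pink_blue':((315,172),(286,225),.0305,0,.015),'pink_green':((296,198),(328,249),.0305,0,.015),
'tan_green':((372,191),(322,164),.0305,0,.015),'tan_blue':((407,231),(378,136),.0305,0,.015),
'base_blue':((413,207),(344,128),.042,0,.010),'base_green':((246,184),(300,317),.042,0,.010),
'orA':((289,161),(266,256),.0305,0,.015),'orB':((343,180),(302,193),.0305,0,.015),'orC':((335,200),(334,204),.0305,0,.015)}
caps={n:bot.capture(n) for n in('top','side')}
for k,(a,b,r,z0,z1) in things.items():
    obs=[];ar=[]
    for n,uv in(('top',a),('side',b)):
        c=caps[n]; u,A,_=blob(c['image'],np.array(uv)+0.5); obs.append((c['K'],c['R'],c['t'],u)); ar.append((A))
    s=[solve([o],r,z0,z1).x for o in obs]; j=solve(obs,r,z0,z1).x
    m=[cen(*o[:3],*j,r,z0,z1)[1] for o in obs]
    print(k,'top',s[0].round(4),'side',s[1].round(4),'joint',j.round(4),'areas',np.round(ar),np.round(m), 'reach',round(np.hypot(*j),3))
E
python3 m.py
```

```text
pink_blue top [0.5874 0.0998] side [0.5865 0.1023] joint [0.5869 0.1013] areas [211. 428.] [210. 396.] reach 0.596
pink_green top [0.4536 0.1189] side [0.4522 0.1216] joint [0.4527 0.1205] areas [230. 456.] [230. 423.] reach 0.469
tan_green top [ 0.5767 -0.1236] side [ 0.5755 -0.1209] joint [ 0.576  -0.1222] areas [226. 355.] [224. 332.] reach 0.589
tan_blue top [ 0.4598 -0.2888] side [ 0.4586 -0.2857] joint [ 0.4591 -0.2875] areas [258. 329.] [258. 306.] reach 0.542
base_blue top [ 0.5699 -0.2793] side [ 0.5688 -0.2759] joint [ 0.5693 -0.2778] areas [391. 513.] [405. 503.] reach 0.633
base_green top [0.4451 0.3143] side [0.4439 0.3178] joint [0.4444 0.3167] areas [362. 964.] [376. 918.] reach 0.546
orA top [0.5962 0.2065] side [0.5955 0.2093] joint [0.5959 0.2083] areas [214. 483.] [203. 434.] reach 0.631
orB top [ 0.5895 -0.0098] side [ 0.5885 -0.0074] joint [ 0.589  -0.0085] areas [229. 401.] [215. 362.] reach 0.589
orC top [ 0.4929 -0.0131] side [ 0.4916 -0.0105] joint [ 0.4921 -0.0117] areas [247. 413.] [231. 373.] reach 0.492
```

```bash
cat >> h.py <<'E'
def plan(st,tgt,Rw=np.array([[-1,0,0],[0,1,0],[0,0,-1.]])):
    R=Rn.from_quat(st['tcp_rot']).as_matrix()
    d=R.T@(np.array(tgt)-st['tcp_pos'])*1000; w=Rn.from_matrix(R.T@Rw).as_rotvec()
    print('pos',st['tcp_pos'].round(4),'F',st['ft_force'].round(1),'gap',round(st['finger_gap'],4),'t',round(st['clock'],2)); print('shift',d.round(1),'turn',w.round(3))
E
python3 - <<'E'
from h import *
from station import bot
caps={n:bot.capture(n) for n in('top','side')}
for k,a,b in (('tape',(351.5,222),(357.5,181)),('amber',(262,158),(257,292)),('drop',(450,228),(376,98))):
    obs=[(c['K'],c['R'],c['t'],np.array(u,float)) for c,u in((caps['top'],a),(caps['side'],b))]
    f=lambda p:np.concatenate([proj(K,R,t,p[None])[0]-u for K,R,t,u in obs])
    print(k,least_squares(f,[.5,0,0]).x.round(3))
c=caps['top'];u,A,_=blob(c['image'],(352,222));print(u,A,solve([(c['K'],c['R'],c['t'],u)],.032,0,.019).x)
c=caps['side'];u,A,_=blob(c['image'],(357.5,181));print(u,A,solve([(c['K'],c['R'],c['t'],u)],.032,0,.019).x)
plan(bot.state(),[.587,.101,.20])
E
```

```text
tape [ 0.449 -0.105 -0.002]
amber [0.569 0.307 0.012]
drop [ 0.519 -0.421  0.014]
[359.96600363 222.03133888] 293.0 [ 0.43649218 -0.12723916]
[366.21113816 178.61640051] 436.375 [ 0.43636139 -0.12415275]
pos [0.1392 0.6091 0.248 ] F [ 0.2 -0.4 -0.5] gap 0.0854 t 0.3
shift [-549.8 -395.5   48.2] turn [-0.    -0.    -0.225]
```

Call:
carry_out --targets '[[[100,-70,-50,6,0,0,-0.03],[100,-140,-100,12,0,0,-0.06],[100,-210,-150,18,0,0,-0.09],[100,-280,-200,24,0,0,-0.12],[100,-350,-250,30,0,0,-0.15],[100,-420,-300,36,0,0,-0.18],[100,-490,-350,42,0,0,-0.2],[100,-550,-395,48,0,0,-0.225]]]' --force 30

```text
clock: 1.3
tcp_pos: [0.4713, 0.2343, 0.2135]
tcp_rot: [-0.0, 1.0, 0.0, 0.0]
ft_force: [0.6, 1.2, -0.2]
finger_gap: 0.0853
```

Run:
```python
from h import *
from station import bot
plan(bot.state(),[.587,.101,.20])
```

```text
pos [0.4713 0.2343 0.2135] F [ 0.6  1.2 -0.2] gap 0.0853 t 1.3
shift [-115.6 -133.4   13.5] turn [0.    0.001 0.001]
```

Call:
carry_out --targets '[[[88,-115,-133,13,0,0,0],[88,-115,-133,13,0,0,0],[88,-115,-133,13,0,0,0],[88,-115,-133,13,0,0,0],[88,-115,-133,13,0,0,0],[88,-115,-133,13,0,0,0],[88,-115,-133,13,0,0,0],[88,-115,-133,13,0,0,0]]]'

```text
clock: 2.3
tcp_pos: [0.5847, 0.1036, 0.2005]
tcp_rot: [-0.001, 1.0, 0.0, 0.0]
ft_force: [0.0, -0.3, 0.4]
finger_gap: 0.0753
```

Run:
```python
from h import *
from station import bot
s=bot.state();plan(s,[.587,.101,.012])
c=bot.capture("wrist");cv2.imwrite("pics/w1.png",c["image"]);print(c["K"],c["mount"])
```

```text
pos [0.5847 0.1036 0.2005] F [ 0.  -0.3  0.4] gap 0.0753 t 2.3
shift [ -2.2  -2.6 188.5] turn [0.    0.    0.001]
[[355.57334397   0.         317.76227139]
 [  0.         355.57334397 197.54433212]
 [  0.           0.           1.        ]] [[-8.83546917e-04 -9.57775372e-01 -2.87516185e-01  7.40446483e-02]
 [ 9.99999603e-01 -8.13487382e-04 -3.63139166e-04 -4.08180153e-04]
 [ 1.13914961e-04 -2.87516391e-01  9.57775711e-01 -1.25996357e-01]
 [ 0.00000000e+00  0.00000000e+00  0.00000000e+00  1.00000000e+00]]
```

View pics/w1.png

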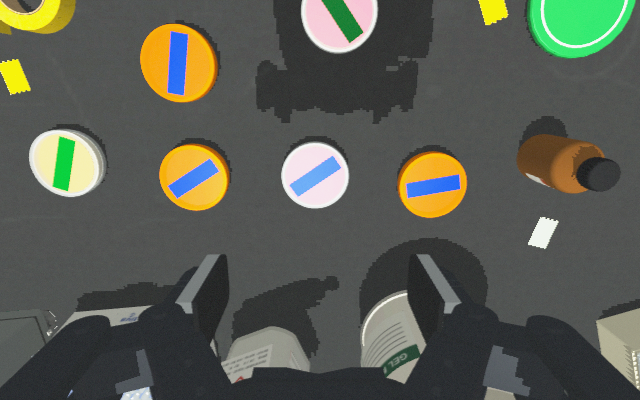

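```bash
cat >> h.py <<'E'
def wcam(st,c):
    T=np.eye(4);T[:3,:3]=Rn.from_quat(st['tcp_rot']).as_matrix();T[:3,3]=st['tcp_pos']
    M=np.linalg.inv(T@c['mount']);return c['K'],M[:3,:3],M[:3,3]
def wloc(st,c,uv,r,z0,z1,th=110,x0=(.5,0)):
    u,A,_=blob(c['image'],uv,th); cam=wcam(st,c); x=solve([(*cam,u)],r,z0,z1,x0).x
    return x,u,A,cen(*cam,*x,r,z0,z1)[1]
E
python3 - <<'E'
from h import *
from station import bot
s=bot.state();c=bot.capture("wrist")
for th in(100,130): print(wloc(s,c,(315,175),.0305,0,.015,th,(.58,.1)),wloc(s,c,(66,162),.0305,0,.015,th,(.58,-.1)))
E
```

```text
(array([0.5848879 , 0.10036722]), array([314.87336202, 174.96977175]), 3610.59375, 3640.018759693019) (array([ 0.57357618, -0.12436166]), array([ 66.71409366, 162.08200408]), 4129.8125, 4295.1322899814695)
(array([0.58493239, 0.10032137]), array([314.82305274, 175.01700697]), 3530.875, 3639.733390850015) (array([ 0.57373827, -0.12506522]), array([ 65.97632745, 162.2574645 ]), 3960.0625, 4295.716236083099)
```

Run:
```python
from h import *
from station import bot
plan(bot.state(),[.586,.101,.012])
```

```text
pos [0.5849 0.1033 0.2005] F [0.6 0.3 0. ] gap 0.0751 t 2.4
shift [ -1.1  -2.3 188.5] turn [0.    0.    0.001]
```

Call:
carry_out --targets '[[[88,-1,-2,40,0,0,0],[88,-1,-2,80,0,0,0],[88,-1,-2,120,0,0,0],[88,-1,-2,150,0,0,0],[88,-1,-2,160,0,0,0],[88,-1,-2,160,0,0,0],[88,-1,-2,160,0,0,0],[88,-1,-2,160,0,0,0]]]'

```text
clock: 3.4
tcp_pos: [0.5869, 0.101, 0.0416]
tcp_rot: [-0.0, 1.0, 0.0, 0.001]
ft_force: [0.2, 0.4, 0.5]
finger_gap: 0.0752
```

Run:
```python
from h import *
from station import bot
s=bot.state();plan(s,[.586,.101,.012])
c=bot.capture("wrist");cv2.imwrite("pics/w2.png",c["image"])
```

```text
pos [0.5869 0.101  0.0416] F [0.2 0.4 0.5] gap 0.0752 t 3.4
shift [ 1.  -0.1 29.6] turn [0.    0.002 0.   ]
```

View pics/w2.png

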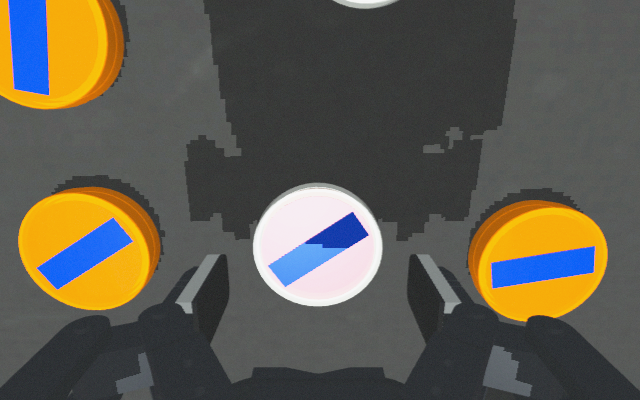

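Run:
```python
from h import *
from station import bot
s=bot.state();c=bot.capture("wrist")
print(wloc(s,c,(318,300),.0305,0,.015,110,(.58,.1)))
plan(s,[.586,.101,.012])
```

```text
(array([0.58517773, 0.10033624]), array([317.36550468, 245.43942768]), 12623.8125, 12942.557086639921)
pos [0.5867 0.101  0.0415] F [ 0.1  0.1 -0.5] gap 0.0752 t 3.45
shift [ 0.8 -0.  29.5] turn [0.    0.002 0.   ]
```

Call:
carry_out --targets '[[[88,1,0,10,0,0,0],[88,1,0,20,0,0,0],[88,1,0,26,0,0,0],[88,1,0,29.5,0,0,0],[88,1,0,29.5,0,0,0],[60,1,0,29.5,0,0,0],[60,1,0,29.5,0,0,0],[60,1,0,29.5,0,0,0]]]' --force 25

```text
clock: 4.5
tcp_pos: [0.5862, 0.101, 0.0121]
tcp_rot: [-0.0, 1.0, 0.0, 0.001]
ft_force: [-0.8, 0.3, 6.8]
finger_gap: 0.0595
```

Run:
```python
from h import *
from station import bot
s=bot.state();plan(s,[.586,.101,.20])
c=bot.capture("wrist");cv2.imwrite("pics/w3.png",c["image"])
```

```text
pos [0.5862 0.101  0.0121] F [-0.8  0.3  6.8] gap 0.0595 t 4.5
shift [  -0.3    0.  -187.9] turn [0.    0.002 0.   ]
```

View pics/w3.png

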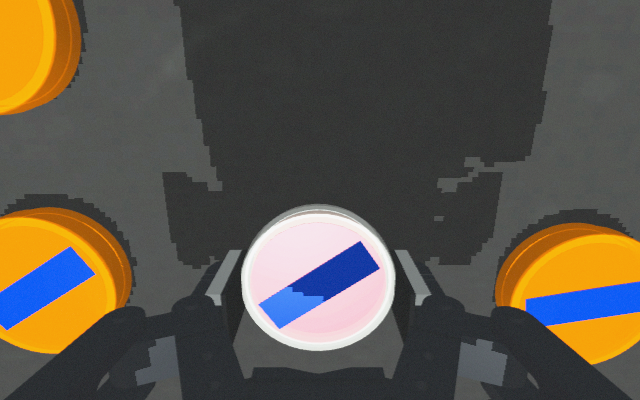

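Call:
carry_out --targets '[[[60,0,0,-30,0,0,0],[60,0,0,-80,0,0,0],[60,0,-20,-120,0,0,0],[60,4,-70,-130,0,0,0],[60,8,-120,-130,0,0,0],[60,12,-170,-130,0,0,0],[60,14,-220,-130,0,0,0],[60,16,-270,-130,0,0,0]]]'

```text
clock: 5.55
tcp_pos: [0.569, -0.1708, 0.1413]
tcp_rot: [-0.0, 1.0, -0.0, 0.0]
ft_force: [1.2, -0.6, 0.9]
finger_gap: 0.0598
```

Run:
```python
from h import *
from station import bot
s=bot.state();plan(s,[.5685,-.278,.12])
```

```text
pos [ 0.569  -0.1708  0.1413] F [ 1.2 -0.6  0.9] gap 0.0598 t 5.55
shift [   0.5 -107.2   21.4] turn [-0.     0.001  0.   ]
```

Run:
```python
from h import *
from station import bot
s=bot.state();c=bot.capture("wrist");cv2.imwrite("pics/w4.png",c["image"])
cam=wcam(s,c);print(proj(*cam,np.array([[.5693,-.2778,.01],[.4591,-.2875,.0075],[.576,-.122,.0075]])))
```

```text
[[176.39700596 193.82359198]
 [144.41300775  34.98705603]
 [382.18494482 201.21071562]]
```

View pics/w4.png

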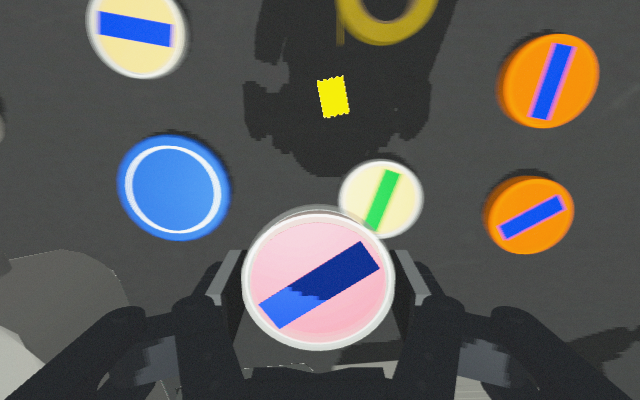

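Run:
```python
from h import *
from station import bot
bot.capture("wrist")
s=bot.state();c=bot.capture("wrist")
print(s['tcp_pos'],s['dq'].round(3))
for uv,r,z1,x0 in(((174,187),.042,.010,(.57,-.28)),((140,10),.0305,.015,(.46,-.28))):
  print(wloc(s,c,uv,r,0,z1,90,x0),wloc(s,c,uv,r,0,z1,110,x0))
cam=wcam(s,c);print(proj(*cam,np.array([[.5693,-.2778,.01]])))
# held dish centre in tool
u,A,_=blob(c['image'],(318,220),120);print(u,A)
plan(s,[.5685,-.278,.12])
```

```text
[ 0.56916735 -0.17343372  0.14143471] [ 0.064 -0.006  0.026  0.029  0.003  0.056]
(array([ 0.56713136, -0.27832947]), array([180.46198936, 187.60463133]), 9471.375, 9822.091006844246) (array([ 0.5671905 , -0.27843935]), array([180.32739038, 187.67992409]), 9353.25, 9820.818970472086)
(array([ 0.4611044 , -0.28827809]), array([145.16876732,  36.00616504]), 6694.96875, 8091.387492030567) (array([ 0.46101516, -0.28840076]), array([144.96655954,  35.86116944]), 6600.15625, 8095.155718323471)
[[180.28113605 193.8911504 ]]
[333.00463816 260.75678708] 22501.59375
pos [ 0.5692 -0.1734  0.1414] F [0.2 0.4 0.3] gap 0.0595 t 5.65
shift [   0.3 -104.5   21.6] turn [-0.001  0.002 -0.004]
```

Call:
carry_out --targets '[[[60,0,-50,10,0,0,0],[60,1,-95,20,0,0,0],[60,1,-104.5,50,0,0,0],[60,1,-104.5,80,0,0,0],[60,1,-104.5,95,0,0,0],[60,1,-104.5,95,0,0,0],[60,1,-104.5,95,0,0,0],[60,1,-104.5,95,0,0,0]]]'

```text
clock: 6.7
tcp_pos: [0.5689, -0.2737, 0.0471]
tcp_rot: [-0.0, 1.0, -0.0, 0.001]
ft_force: [0.4, -0.4, -0.5]
finger_gap: 0.0595
```

Run:
```python
from h import *
from station import bot
s=bot.state();plan(s,[.5684,-.278,.0223])
c=bot.capture("wrist");cv2.imwrite("pics/w5.png",c["image"])
```

```text
pos [ 0.5689 -0.2737  0.0471] F [ 0.4 -0.4 -0.5] gap 0.0595 t 6.7
shift [ 0.6 -4.3 24.8] turn [-0.001  0.002  0.001]
```

View pics/w5.png

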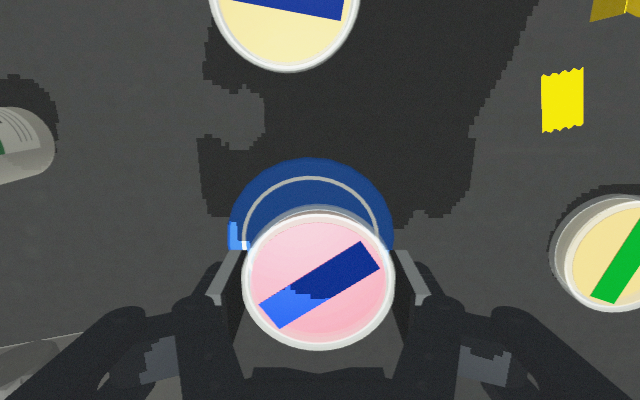

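Call:
carry_out --targets '[[[60,0.6,-4.3,8,0,0,0],[60,0.6,-4.3,16,0,0,0],[60,0.6,-4.3,20,0,0,0],[60,0.6,-4.3,22,0,0,0],[60,0.6,-4.3,24,0,0,0],[60,0.6,-4.3,24,0,0,0],[60,0.6,-4.3,24,0,0,0],[60,0.6,-4.3,24,0,0,0]]]'

```text
clock: 7.75
tcp_pos: [0.5675, -0.2779, 0.0222]
tcp_rot: [-0.0, 1.0, -0.0, 0.0]
ft_force: [-2.4, 1.1, 5.9]
finger_gap: 0.0593
```

Run:
```python
from h import *
from station import bot
s=bot.state();plan(s,[.5684,-.278,.0223])
c=bot.capture("wrist");cv2.imwrite("pics/w6.png",c["image"])
c=bot.capture("side");cv2.imwrite("pics/s6.png",cv2.resize(c["image"][80:180,280:440],None,fx=5,fy=5,interpolation=cv2.INTER_CUBIC))
```

```text
pos [ 0.5675 -0.2779  0.0222] F [-2.4  1.1  5.9] gap 0.0593 t 7.75
shift [-0.9 -0.1 -0.1] turn [-0.  0.  0.]
```

View pics/w6.png

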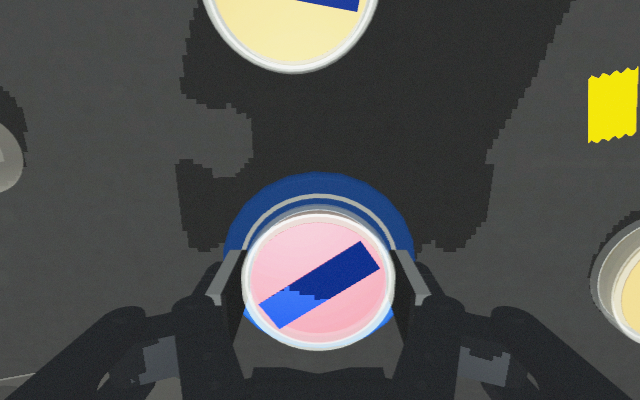

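View pics/s6.png

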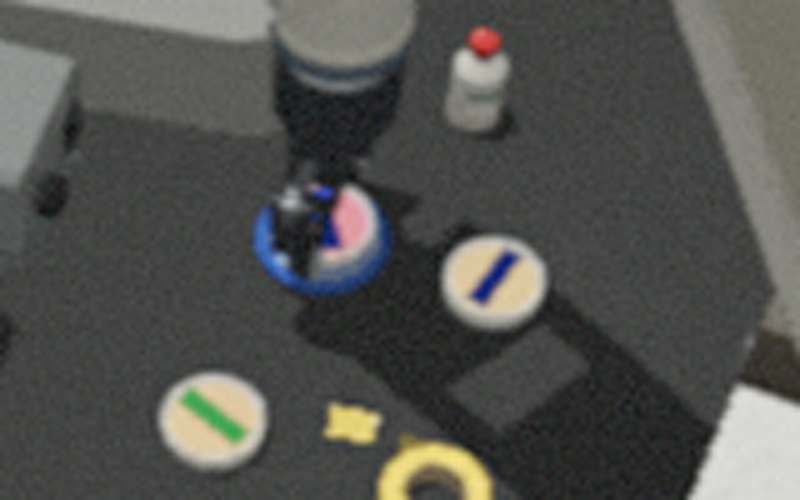

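Call:
carry_out --targets '[[[88,-1,0,-1,0,0,0],[88,-1,0,-1,0,0,0],[88,-1,0,-1,0,0,0],[88,-1,0,-20,0,0,0],[88,-1,0,-50,0,0,0],[88,-1,0,-90,0,0,0],[88,20,0,-130,0,0,0],[88,50,0,-160,0,0,0]]]'

```text
clock: 8.85
tcp_pos: [0.518, -0.2782, 0.185]
tcp_rot: [-0.0, 1.0, -0.001, 0.002]
ft_force: [0.2, -0.5, -1.0]
finger_gap: 0.0752
```

Run:
```python
from h import *
from station import bot
bot.capture("side");bot.capture("side")
s=bot.state();plan(s,[.459,-.2875,.0135])
c=bot.capture("wrist");cv2.imwrite("pics/w7.png",c["image"])
cam=wcam(s,c);print(proj(*cam,np.array([[.5693,-.2778,.01],[.4591,-.2875,.0075]])))
```

```text
pos [ 0.5169 -0.2786  0.1863] F [-0.1 -0.7  0.3] gap 0.0752 t 8.95
shift [ 58.6  -8.4 172.6] turn [-0.003  0.004 -0.001]
[[319.83253947 234.01796663]
 [308.19605792 110.25346051]]
```

View pics/w7.png

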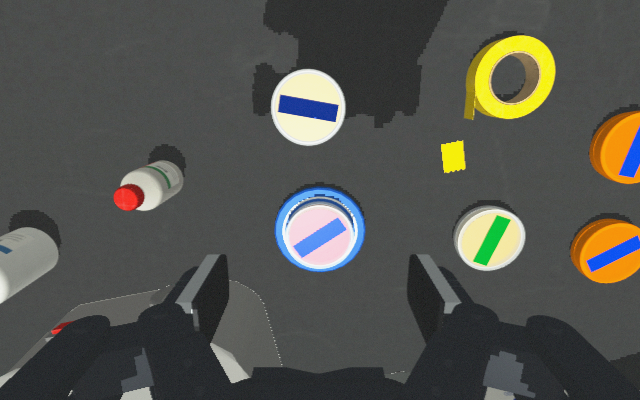

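```bash
cat >> h.py <<'E'
def overlay(img,cam,circs,roi,f,out):
    x0,y0,x1,y1=roi; I=cv2.resize(img[y0:y1,x0:x1],None,fx=f,fy=f,interpolation=cv2.INTER_CUBIC)
    for (x,y,r,z,col) in circs:
        p=proj(*cam,cyl(x,y,r,z,z)[:72]); p=((p+.5-np.array([x0,y0]))*f-.5)
        cv2.polylines(I,[np.round(p*16).astype(np.int32)],True,col,1,cv2.LINE_AA,4)
    cv2.imwrite(out,I)
E
python3 - <<'E'
from h import *
from station import bot
s=bot.state();c=bot.capture("wrist");cam=wcam(s,c)
u,A,_=blob(c['image'],(319,200),100)  # base+dish
I=c['image'].astype(int)
x=solve([(*cam,u)],.042,0,.010,(.57,-.28)).x; print('base',x,u,A,cen(*cam,*x,.042,0,.01)[1])
overlay(c['image'],cam,[(*x,.042,.01,(0,0,255)),(*x,.033,.01,(0,255,0)),(*x,.0305,.025,(255,0,255)),(*x,.0305,.010,(0,255,255))],(265,175,375,280),7,"pics/o7.png")
E
```

```text
base [ 0.56737475 -0.27809354] [319.2554024  229.16043519] 6203.59375 6434.991847650148
```

View pics/o7.png

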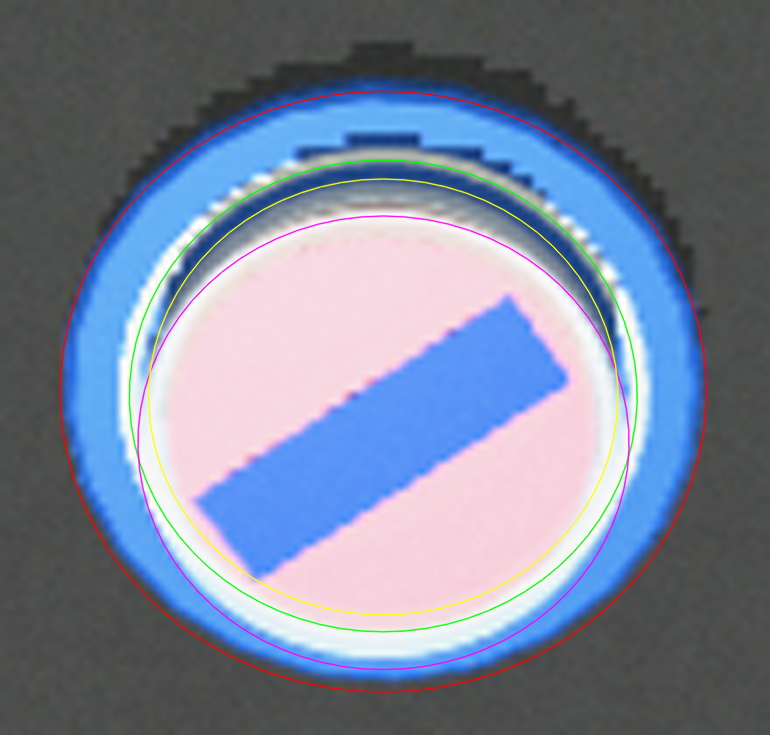

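Run:
```python
from h import *
from station import bot
s=bot.state();c=bot.capture("wrist")
print(wloc(s,c,(308,85),.0305,0,.015,120,(.46,-.28)))
for n,roi in(('side',(315,100,375,150)),('top',(385,185,440,230))):
  c=bot.capture(n);cam=(c['K'],c['R'],c['t'])
  b={'side':(.5688,-.2759),'top':(.5699,-.2793)}[n]
  overlay(c['image'],cam,[(*b,.042,.01,(0,0,255)),(*b,.0305,.025,(255,0,255)),(*b,.0305,.010,(0,255,255))],roi,12,f"pics/o7{n}.png")
plan(bot.state(),[.4585,-.2875,.06])
```

```text
(array([ 0.4568697 , -0.28765148]), array([306.90210688, 106.02091933]), 4625.59375, 4673.95857408829)
pos [ 0.5178 -0.2777  0.1812] F [ 0.4  0.  -0.5] gap 0.075 t 9.2
shift [ 59.2  -9.8 121.2] turn [ 0.    -0.001  0.   ]
```

View pics/o7side.png

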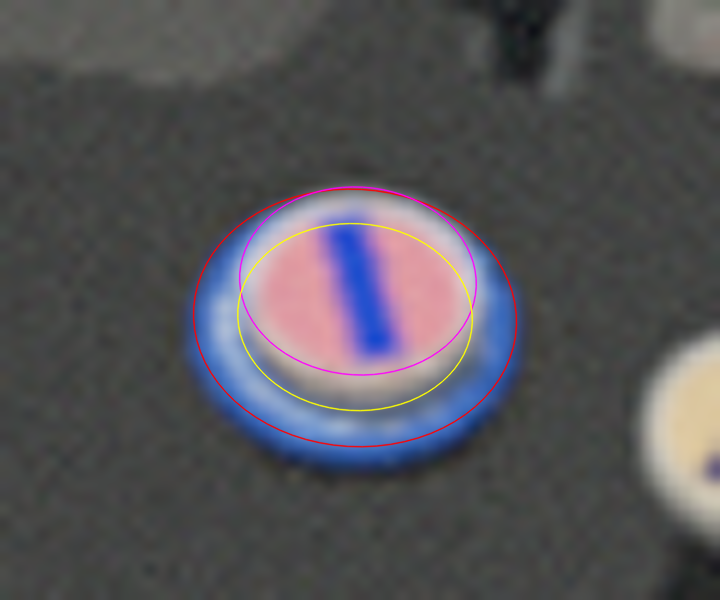

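View pics/o7top.png

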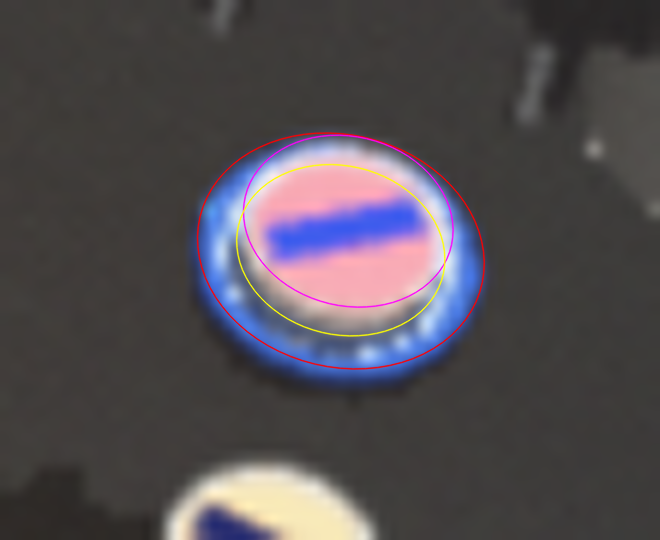

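Call:
carry_out --targets '[[[88,30,-5,20,0,0,0],[88,60,-10,60,0,0,0],[88,60,-10,100,0,0,0],[88,60,-10,120,0,0,0],[88,60,-10,130,0,0,0],[88,60,-10,130,0,0,0],[88,60,-10,130,0,0,0],[88,60,-10,130,0,0,0]]]'

```text
clock: 10.2
tcp_pos: [0.4581, -0.2882, 0.0527]
tcp_rot: [-0.0, 1.0, -0.0, 0.001]
ft_force: [0.5, -0.3, -0.1]
finger_gap: 0.0751
```

Run:
```python
from h import *
from station import bot
bot.capture("wrist")
s=bot.state();plan(s,[.458,-.2873,.0135])
c=bot.capture("wrist");cv2.imwrite("pics/w8.png",c["image"])
print(wloc(s,c,(318,200),.0305,0,.015,120,(.46,-.28)))
```

```text
pos [ 0.458  -0.2882  0.0527] F [ 0.  -0.   0.4] gap 0.0754 t 10.25
shift [ 0.1  0.9 39.2] turn [-0.001  0.001  0.   ]
(array([ 0.45803659, -0.2876917 ]), array([319.79938386, 239.1886819 ]), 10977.25, 11417.658416637685)
```

View pics/w8.png

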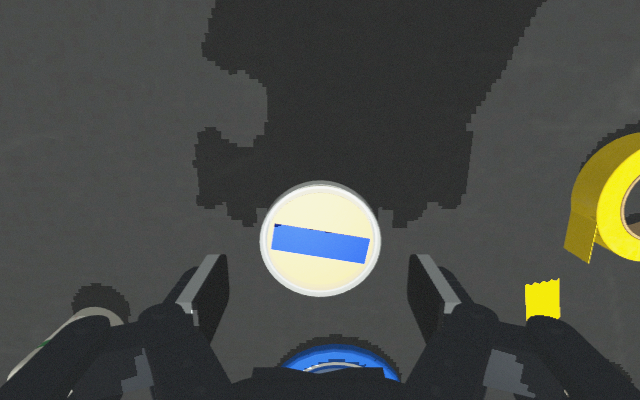

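Call:
carry_out --targets '[[[88,-1,0.7,15,0,0,0],[88,-1,0.7,28,0,0,0],[88,-1,0.7,36,0,0,0],[88,-1,0.7,39,0,0,0],[88,-1,0.7,39,0,0,0],[60,-1,0.7,39,0,0,0],[60,-1,0.7,39,0,0,0],[60,-1,0.7,39,0,0,0]]]'

```text
clock: 11.3
tcp_pos: [0.4587, -0.2874, 0.0133]
tcp_rot: [-0.0, 1.0, -0.0, 0.0]
ft_force: [-0.6, 0.2, 4.8]
finger_gap: 0.0594
```

Run:
```python
from h import *
from station import bot
s=bot.state();plan(s,[.5675,-.278,.12])
c=bot.capture("wrist");cv2.imwrite("pics/w9.png",c["image"])
```

```text
pos [ 0.4587 -0.2874  0.0133] F [-0.6  0.2  4.8] gap 0.0594 t 11.3
shift [-108.9    9.3 -106.6] turn [-0.     0.001  0.   ]
```

View pics/w9.png

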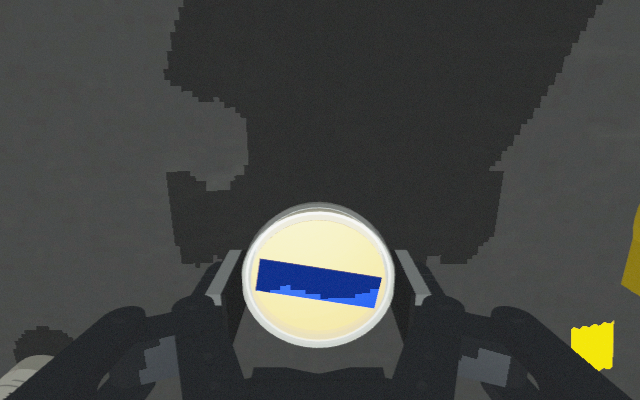

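Call:
carry_out --targets '[[[60,0,0,-30,0,0,0],[60,0,0,-70,0,0,0],[60,-30,2,-85,0,0,0],[60,-70,6,-85,0,0,0],[60,-100,9,-80,0,0,0],[60,-109,9.4,-60,0,0,0],[60,-109,9.4,-50,0,0,0],[60,-109,9.4,-50,0,0,0]]]'

```text
clock: 12.35
tcp_pos: [0.5662, -0.2774, 0.0617]
tcp_rot: [-0.0, 1.0, 0.001, -0.001]
ft_force: [-0.9, -0.5, -0.9]
finger_gap: 0.0593
```

Run:
```python
from h import *
from station import bot
bot.capture("wrist")
c=bot.capture("wrist");cv2.imwrite("pics/w10.png",c["image"])
s=bot.state();plan(s,[.5675,-.278,.0385])
```

```text
pos [ 0.5669 -0.2779  0.063 ] F [-0.7 -0.3 -0.2] gap 0.0592 t 12.45
shift [-0.6 -0.1 24.5] turn [ 0. -0. -0.]
```

View pics/w10.png

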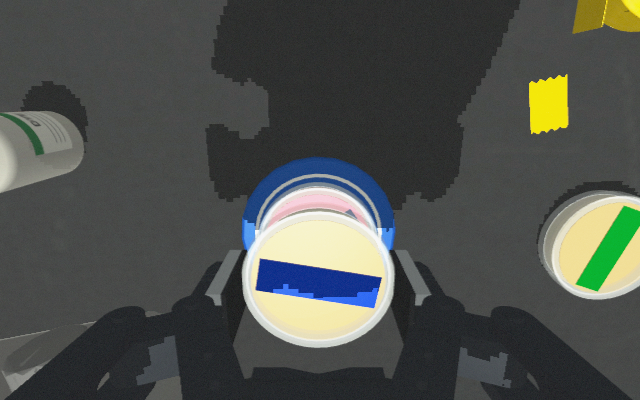

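Call:
carry_out --targets '[[[60,-1,0,8,0,0,0],[60,-1,0,15,0,0,0],[60,-1,0,20,0,0,0],[60,-1,0,22,0,0,0],[60,-1,0,23.5,0,0,0],[60,-1,0,24.5,0,0,0],[60,-1,0,24.5,0,0,0],[60,-1,0,24.5,0,0,0]]]'

```text
clock: 13.45
tcp_pos: [0.5685, -0.2778, 0.0385]
tcp_rot: [-0.0, 1.0, -0.0, 0.0]
ft_force: [0.2, -0.1, 0.4]
finger_gap: 0.0597
```

Run:
```python
from h import *
from station import bot
c=bot.capture("wrist");cv2.imwrite("pics/w11.png",c["image"])
s=bot.state();plan(s,[.5675,-.278,.0383])
```

```text
pos [ 0.5685 -0.2778  0.0384] F [ 0.6 -0.4 -1.2] gap 0.0594 t 13.5
shift [ 1.  -0.2  0.1] turn [-0.  0.  0.]
```

View pics/w11.png

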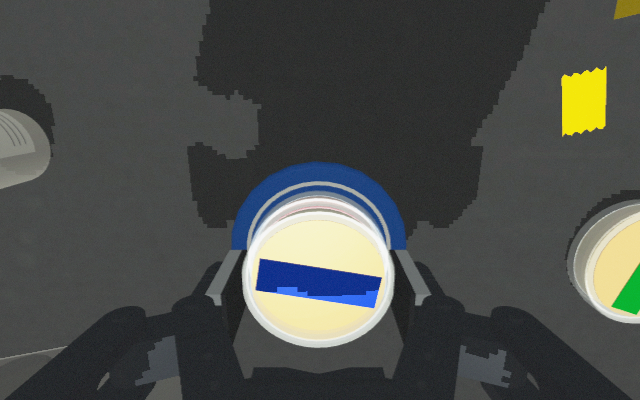

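Call:
carry_out --targets '[[[60,0.8,0,0,0,0,0],[60,0.8,0,0.4,0,0,0],[60,0.8,0,0.8,0,0,0],[60,0.8,0,1.0,0,0,0],[60,0.8,0,1.2,0,0,0],[60,0.8,0,1.2,0,0,0],[60,0.8,0,1.2,0,0,0],[60,0.8,0,1.2,0,0,0]]]'

```text
clock: 14.5
tcp_pos: [0.5677, -0.2778, 0.0383]
tcp_rot: [-0.0, 1.0, -0.0, 0.0]
ft_force: [-3.3, 1.8, 11.0]
finger_gap: 0.0598
```

Call:
carry_out --targets '[[[60,0,0,-0.8,0,0,0],[88,0,0,-0.8,0,0,0],[88,0,0,-0.8,0,0,0],[88,0,0,-0.8,0,0,0],[88,0,0,-20,0,0,0],[88,0,0,-60,0,0,0],[88,20,0,-110,0,0,0],[88,50,0,-145,0,0,0]]]'

```text
clock: 15.5
tcp_pos: [0.5185, -0.2783, 0.1857]
tcp_rot: [-0.0, 1.0, -0.001, 0.002]
ft_force: [0.8, -0.9, 0.4]
finger_gap: 0.0748
```

Run:
```python
from h import *
from station import bot
for i in range(4): bot.capture("wrist")
s=bot.state();c=bot.capture("wrist");cam=wcam(s,c);plan(s,[.4527,.1205,.15])
cv2.imwrite("pics/w12.png",c["image"])
x=(.5673,-.278)
overlay(c['image'],cam,[(*x,.042,.01,(0,0,255)),(*x,.0305,.010,(0,255,255)),(*x,.0305,.04,(255,0,255))],(265,175,375,280),7,"pics/o12.png")
c=bot.capture("side");cv2.imwrite("pics/s12.png",cv2.resize(c["image"][95:155,310:400],None,fx=8,fy=8,interpolation=cv2.INTER_CUBIC))
```

```text
pos [ 0.5181 -0.2782  0.1839] F [ 1.1 -0.7 -0.6] gap 0.0752 t 15.7
shift [ 65.6 398.7  33.2] turn [-0.001  0.003 -0.   ]
```

View pics/o12.png

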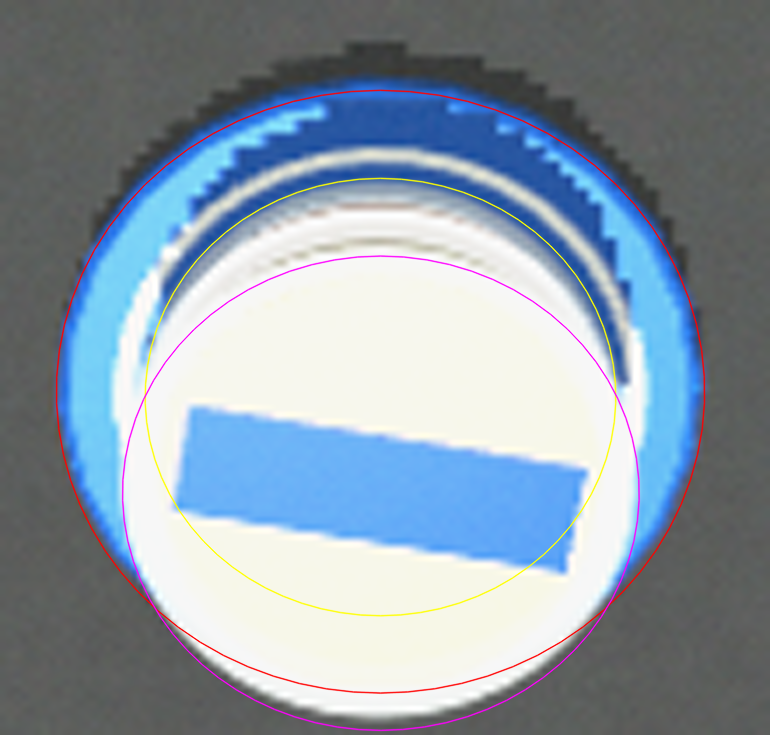

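View pics/s12.png

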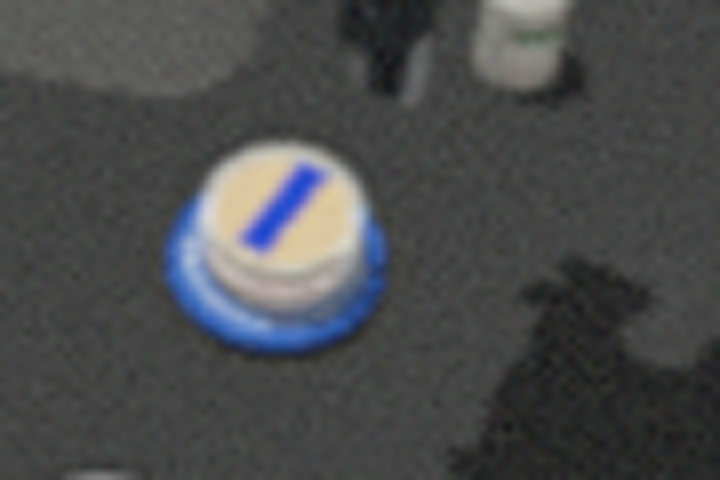

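The blue stack looks square and level. The tan lid sits about where a centred lid would, within roughly 1 mm. Next is the pink-green dish.

Call:
carry_out --targets '[[[88,8,50,0,0,0,0],[88,16,100,0,0,0,0],[88,24,150,5,0,0,0],[88,32,200,10,0,0,0],[88,40,250,15,0,0,0],[88,48,300,20,0,0,0],[88,56,350,30,0,0,0],[88,65,398,35,0,0,0]]]'

```text
clock: 16.8
tcp_pos: [0.452, 0.1221, 0.1457]
tcp_rot: [-0.0, 1.0, -0.0, -0.001]
ft_force: [0.1, 0.1, 0.1]
finger_gap: 0.0756
```

Run:
```python
from h import *
from station import bot
plan(bot.state(),[.4525,.1205,.055])
```

```text
pos [0.452  0.1221 0.1457] F [0.1 0.1 0.1] gap 0.0756 t 16.8
shift [-0.7 -1.5 90.7] turn [-0.    -0.002  0.001]
```

Call:
carry_out --targets '[[[88,0,-1.5,30,0,0,0],[88,0,-1.5,60,0,0,0],[88,0,-1.5,80,0,0,0],[88,0,-1.5,93,0,0,0],[88,0,-1.5,93,0,0,0],[88,0,-1.5,93,0,0,0],[88,0,-1.5,93,0,0,0],[88,0,-1.5,93,0,0,0]]]'

```text
clock: 17.8
tcp_pos: [0.453, 0.1187, 0.0547]
tcp_rot: [-0.0, 1.0, 0.0, 0.001]
ft_force: [-0.2, -0.3, -0.5]
finger_gap: 0.0753
```

Run:
```python
from h import *
from station import bot
bot.capture("wrist")
s=bot.state();c=bot.capture("wrist");cv2.imwrite("pics/w13.png",c["image"])
print(wloc(s,c,(318,210),.0305,0,.015,120,(.45,.12)))
plan(s,[.4525,.1205,.0135])
```

```text
(array([0.45138736, 0.11964833]), array([320.50820712, 234.9974287 ]), 10881.84375, 11240.129875271814)
pos [0.4529 0.1187 0.0546] F [-0.2 -0.7 -0.3] gap 0.0751 t 17.85
shift [ 0.5  1.8 41.1] turn [0.    0.001 0.   ]
```

View pics/w13.png

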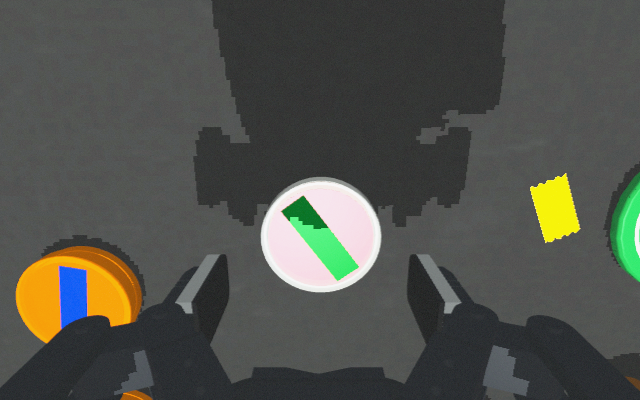

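Call:
carry_out --targets '[[[88,0.5,1.3,15,0,0,0],[88,0.5,1.3,28,0,0,0],[88,0.5,1.3,37,0,0,0],[88,0.5,1.3,40.5,0,0,0],[88,0.5,1.3,40.5,0,0,0],[60,0.5,1.3,40.5,0,0,0],[60,0.5,1.3,40.5,0,0,0],[60,0.5,1.3,40.5,0,0,0]]]'

```text
clock: 18.9
tcp_pos: [0.4523, 0.12, 0.0141]
tcp_rot: [-0.0, 1.0, 0.0, 0.0]
ft_force: [-1.4, -0.4, 5.8]
finger_gap: 0.0594
```

Run:
```python
from h import *
from station import bot
s=bot.state();plan(s,[.4435,.3165,.1])
c=bot.capture("wrist");cv2.imwrite("pics/w14.png",c["image"])
```

```text
pos [0.4523 0.12   0.0141] F [-1.4 -0.4  5.8] gap 0.0594 t 18.9
shift [  8.7 196.5 -85.9] turn [0.    0.001 0.   ]
```

View pics/w14.png

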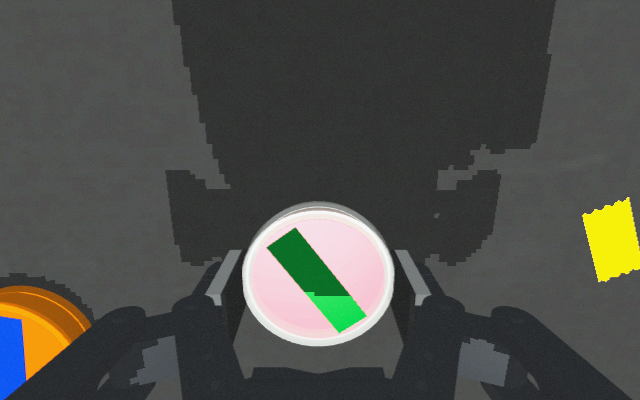

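Call:
carry_out --targets '[[[60,0,0,-30,0,0,0],[60,0,0,-80,0,0,0],[60,3,20,-120,0,0,0],[60,5,60,-126,0,0,0],[60,8,90,-126,0,0,0],[60,8,95,-126,0,0,0],[60,8,95,-126,0,0,0],[60,8,95,-126,0,0,0]]]'

```text
clock: 19.95
tcp_pos: [0.4439, 0.2141, 0.1393]
tcp_rot: [0.0, 1.0, -0.0, -0.0]
ft_force: [-0.3, 0.4, -0.3]
finger_gap: 0.0593
```

Run:
```python
from h import *
from station import bot
bot.capture("wrist");bot.capture("wrist")
s=bot.state();c=bot.capture("wrist");cv2.imwrite("pics/w15.png",c["image"]);cam=wcam(s,c)
p=proj(*cam,np.array([[.4424,.316,.01]]))[0];print(p,s['dq'].round(3))
for th in(90,110):print(wloc(s,c,p,.042,0,.010,th,(.44,.316)))
plan(s,[.4435,.3165,.12])
```

```text
[455.02965282 191.94722674] [ 0.002 -0.    -0.003  0.002  0.001  0.004]
(array([0.44277206, 0.31518072]), array([452.71073515, 188.89294405]), 9640.0625, 9964.44772612839)
(array([0.44284155, 0.31524182]), array([452.78123568, 188.98147481]), 9502.6875, 9962.695340166334)
pos [0.444  0.2141 0.1394] F [-0.5  0.7  0.1] gap 0.0595 t 20.05
shift [  0.6 102.4  19.4] turn [-0.    -0.001 -0.001]
```

View pics/w15.png

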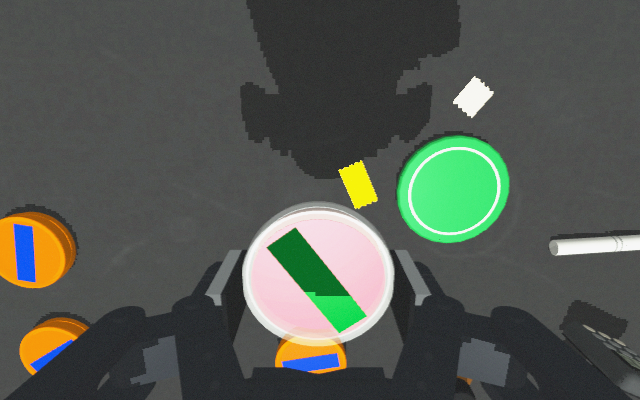

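Call:
carry_out --targets '[[[60,0,45,5,0,0,0],[60,0,85,20,0,0,0],[60,0,102,45,0,0,0],[60,0,102,70,0,0,0],[60,0,102,90,0,0,0],[60,0,102,90,0,0,0],[60,0,102,90,0,0,0],[60,0,102,90,0,0,0]]]'

```text
clock: 21.1
tcp_pos: [0.4447, 0.3172, 0.0506]
tcp_rot: [0.0, 1.0, 0.0, 0.001]
ft_force: [0.4, 0.5, 0.5]
finger_gap: 0.0594
```

Run:
```python
from h import *
from station import bot
bot.capture("wrist")
s=bot.state();plan(s,[.444,.316,.0243])
c=bot.capture("wrist");cv2.imwrite("pics/w16.png",c["image"])
```

```text
pos [0.4447 0.3172 0.0506] F [-0.2 -0.5 -0.2] gap 0.0594 t 21.15
shift [ 0.7 -1.2 26.3] turn [ 0.001  0.001 -0.   ]
```

View pics/w16.png

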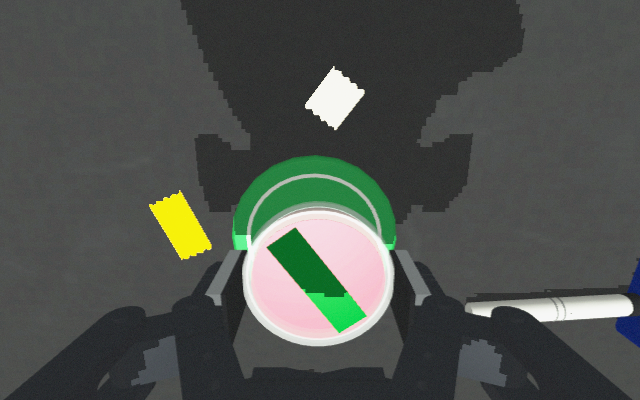

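Call:
carry_out --targets '[[[60,0.5,-1.7,8,0,0,0],[60,0.5,-1.7,16,0,0,0],[60,0.5,-1.7,21,0,0,0],[60,0.5,-1.7,24,0,0,0],[60,0.5,-1.7,25,0,0,0],[60,0.5,-1.7,25.5,0,0,0],[60,0.5,-1.7,25.5,0,0,0],[60,0.5,-1.7,25.5,0,0,0]]]'

```text
clock: 22.2
tcp_pos: [0.4436, 0.3153, 0.0243]
tcp_rot: [-0.0, 1.0, 0.0, 0.0]
ft_force: [0.6, 0.6, -1.5]
finger_gap: 0.0596
```

Run:
```python
from h import *
from station import bot
s=bot.state();plan(s,[.444,.3155,.0243])
c=bot.capture("wrist");cv2.imwrite("pics/w17.png",c["image"][140:380,170:470])
```

```text
pos [0.4436 0.3153 0.0243] F [ 0.6  0.6 -1.5] gap 0.0596 t 22.2
shift [-0.4  0.2 -0. ] turn [0. 0. 0.]
```

View pics/w17.png

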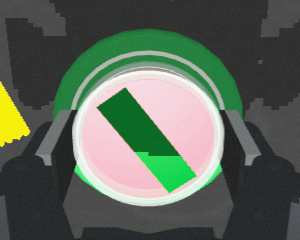

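Centred between the ring sides, but not yet in contact. I'll lower it the last millimetre, with a small x correction.

Call:
carry_out --targets '[[[60,-0.6,0,0,0,0,0],[60,-0.6,0,0.5,0,0,0],[60,-0.6,0,1,0,0,0],[60,-0.6,0,1.3,0,0,0],[60,-0.6,0,1.3,0,0,0],[60,-0.6,0,1.3,0,0,0],[60,-0.6,0,1.3,0,0,0],[60,-0.6,0,1.3,0,0,0]]]'

```text
clock: 23.25
tcp_pos: [0.4443, 0.3153, 0.024]
tcp_rot: [-0.0, 1.0, 0.0, 0.0]
ft_force: [-3.7, -2.7, 14.5]
finger_gap: 0.0593
```

Call:
carry_out --targets '[[[60,0,0,-0.8,0,0,0],[88,0,0,-0.8,0,0,0],[88,0,0,-0.8,0,0,0],[88,0,0,-0.8,0,0,0],[88,0,0,-20,0,0,0],[88,0,0,-60,0,0,0],[88,20,0,-110,0,0,0],[88,40,0,-145,0,0,0]]]'

```text
clock: 24.25
tcp_pos: [0.4043, 0.3156, 0.171]
tcp_rot: [0.0, 1.0, 0.001, 0.001]
ft_force: [1.1, 0.3, 0.6]
finger_gap: 0.0753
```

Run:
```python
from h import *
from station import bot
for i in range(4): bot.capture("wrist")
s=bot.state();c=bot.capture("wrist");cam=wcam(s,c);plan(s,[.576,-.122,.15])
p=proj(*cam,np.array([[.4428,.3152,.01]]))[0];print(p)
u,A,_=blob(c['image'],p,100);x=solve([(*cam,u)],.042,0,.010,(.44,.31)).x;print(x)
r=[int(p[0])-55,int(p[1])-55,int(p[0])+55,int(p[1])+50]
overlay(c['image'],cam,[(*x,.042,.01,(0,0,255)),(*x,.0305,.010,(0,255,255)),(*x,.0305,.025,(255,0,255))],r,7,"pics/o18.png")
for n,roi in(('side',(265,285,335,345)),('top',(220,160,275,205))):
  c=bot.capture(n);cam=(c['K'],c['R'],c['t'])
  b={'side':(.4439,.3178),'top':(.4451,.3143)}[n]
  overlay(c['image'],cam,[(*b,.042,.01,(0,0,255)),(*b,.0305,.025,(255,0,255)),(*b,.0305,.010,(0,255,255))],roi,10,f"pics/o18{n}.png")
```

```text
pos [0.4045 0.3157 0.1694] F [-0.1  0.2  0.2] gap 0.075 t 24.45
shift [-171.1 -437.8   19. ] turn [0.002 0.002 0.001]
[317.51020784 226.83469405]
[0.4427707 0.3145916]
```

View pics/o18.png

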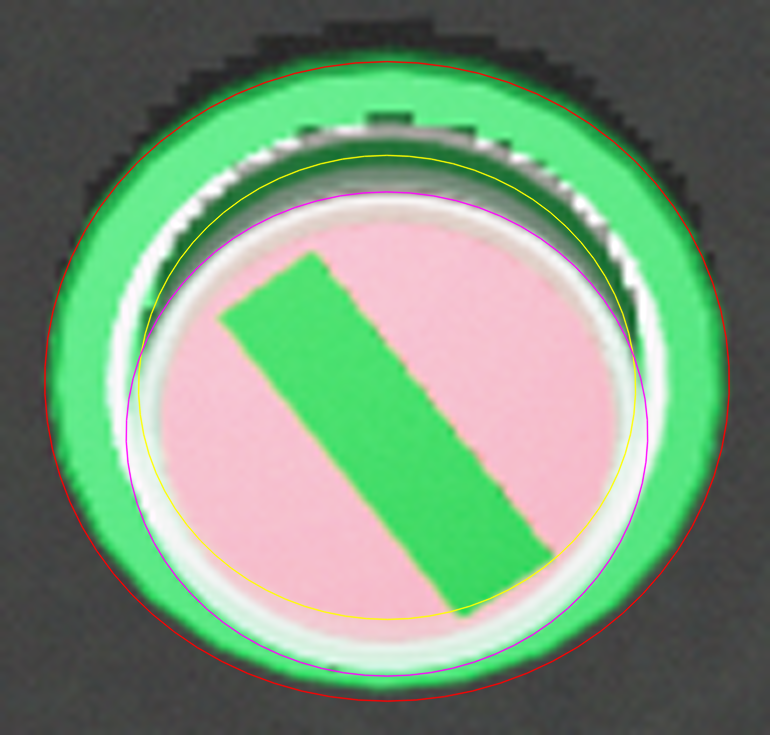

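View pics/o18side.png

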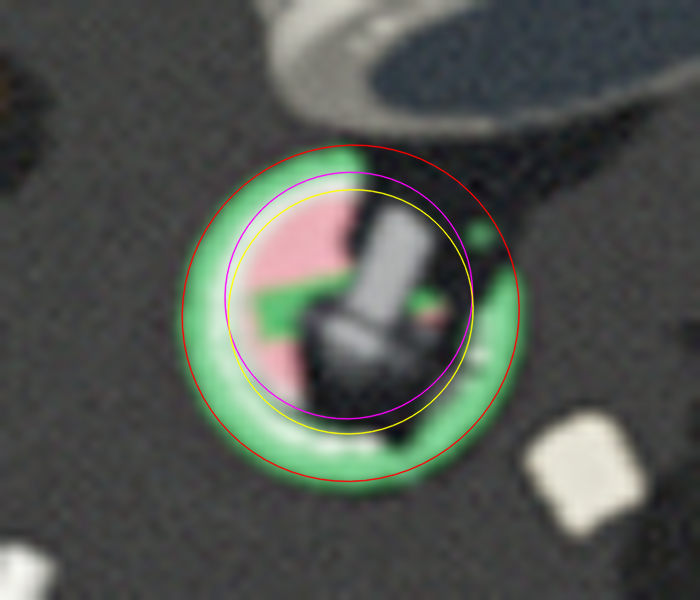

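View pics/o18top.png

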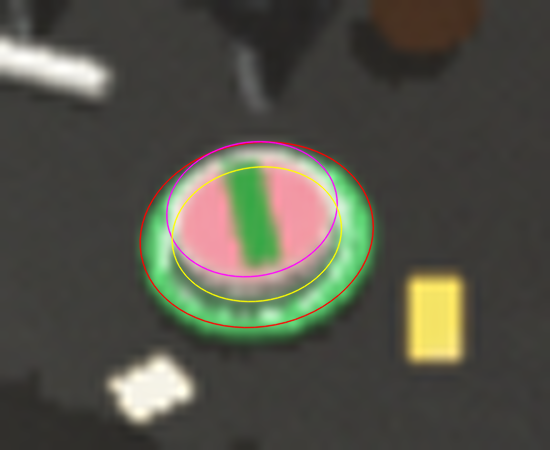

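Pink-green is centred in the green ring: the lid matches the expected circle within about 0.5 mm. Tan-green is next.

Call:
carry_out --targets '[[[88,-22,-56,0,0,0,0],[88,-44,-112,0,0,0,0],[88,-66,-168,0,0,0,0],[88,-88,-224,5,0,0,0],[88,-110,-280,10,0,0,0],[88,-132,-336,15,0,0,0],[88,-154,-392,20,0,0,0],[88,-171,-437,30,0,0,0]]]'

```text
clock: 25.6
tcp_pos: [0.5758, -0.1245, 0.1365]
tcp_rot: [0.001, 1.0, 0.0, -0.0]
ft_force: [1.1, 0.3, -0.3]
finger_gap: 0.0749
```

Run:
```python
from h import *
from station import bot
bot.capture("wrist")
plan(bot.state(),[.575,-.1225,.055])
```

```text
pos [ 0.5774 -0.1287  0.1355] F [ 3.6 -4.4 -0.5] gap 0.0747 t 25.65
shift [ 2.4  6.3 80.5] turn [-0.002  0.    -0.003]
```

Call:
carry_out --targets '[[[88,0,0,20,0,0,0],[88,0,2,50,0,0,0],[88,0,2,75,0,0,0],[88,0,2,82,0,0,0],[88,0,2,82,0,0,0],[88,0,2,82,0,0,0],[88,0,2,82,0,0,0],[88,0,2,82,0,0,0]]]'

```text
clock: 26.65
tcp_pos: [0.5756, -0.1198, 0.0565]
tcp_rot: [-0.0, 1.0, -0.0, 0.001]
ft_force: [-0.4, 0.0, -0.2]
finger_gap: 0.0754
```

Run:
```python
from h import *
from station import bot
bot.capture("wrist")
s=bot.state();c=bot.capture("wrist");cv2.imwrite("pics/w19.png",c["image"])
p=proj(*wcam(s,c),np.array([[.57,-.122,.015]]))[0]+[0,-25]
print(p,wloc(s,c,p,.0305,0,.015,120,(.57,-.12)))
plan(s,[.575,-.1225,.0141])
```

```text
[314.28696739 207.01278213] (array([ 0.55993605, -0.12079056]), array([316.66555934, 208.47775099]), 227108.5, 11555.786491348408)
pos [ 0.5755 -0.1197  0.0564] F [ 0.2  0.5 -0.6] gap 0.0752 t 26.7
shift [ 0.6 -2.7 42.3] turn [-0.     0.001  0.   ]
```

View pics/w19.png

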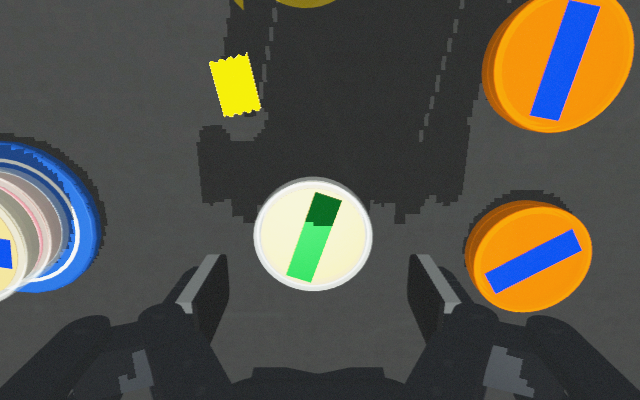

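Tan-green at (313,235) in the wrist view, between open fingers and clear of its neighbours. The script's seed pixel landed on background, so I'm re-measuring.

Run:
```python
from h import *
from station import bot
s=bot.state();c=bot.capture("wrist")
for th in(120,140):print(wloc(s,c,(285,235),.0305,0,.015,th,(.57,-.12)))
plan(s,[.575,-.1225,.0141])
```

```text
(array([ 0.57435821, -0.12290846]), array([312.57148738, 234.60646616]), 10631.59375, 11037.633464083774)
(array([ 0.57494223, -0.12294144]), array([312.51429427, 235.62966966]), 10355.53125, 11017.388178674737)
pos [ 0.5755 -0.1197  0.0563] F [-0.1  0.2  0.9] gap 0.0752 t 26.75
shift [ 0.5 -2.8 42.2] turn [-0.     0.001  0.   ]
```

Call:
carry_out --targets '[[[88,0,-2.8,15,0,0,0],[88,0,-2.8,29,0,0,0],[88,0,-2.8,38,0,0,0],[88,0,-2.8,42,0,0,0],[88,0,-2.8,42,0,0,0],[60,0,-2.8,42,0,0,0],[60,0,-2.8,42,0,0,0],[60,0,-2.8,42,0,0,0]]]'

```text
clock: 27.8
tcp_pos: [0.5756, -0.1226, 0.0144]
tcp_rot: [-0.0, 1.0, -0.0, 0.0]
ft_force: [-0.4, 0.4, 4.4]
finger_gap: 0.0594
```

Run:
```python
from h import *
from station import bot
s=bot.state();plan(s,[.4443,.3153,.13])
c=bot.capture("wrist");cv2.imwrite("pics/w20.png",c["image"])
```

```text
pos [ 0.5756 -0.1226  0.0144] F [-0.4  0.4  4.4] gap 0.0594 t 27.8
shift [ 131.1  437.9 -115.8] turn [-0.     0.001  0.   ]
```

View pics/w20.png

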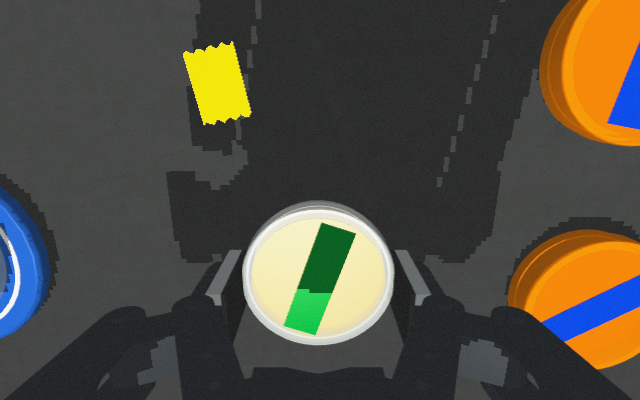

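Call:
carry_out --targets '[[[60,0,0,-30,0,0,0],[60,0,0,-80,0,0,0],[60,5,20,-120,0,0,0],[60,21,70,-126,0,0,0],[60,37,120,-126,0,0,0],[60,53,170,-126,0,0,0],[60,69,225,-126,0,0,0],[60,85,280,-126,0,0,0]]]'

```text
clock: 28.85
tcp_pos: [0.4896, 0.1591, 0.14]
tcp_rot: [0.0, 1.0, 0.0, 0.0]
ft_force: [0.4, 0.7, -0.6]
finger_gap: 0.0597
```

Run:
```python
from h import *
from station import bot
plan(bot.state(),[.4443,.3153,.07])
```

```text
pos [0.4896 0.1591 0.14  ] F [ 0.4  0.7 -0.6] gap 0.0597 t 28.85
shift [ 45.4 156.2  70. ] turn [ 0.     0.001 -0.   ]
```

Call:
carry_out --targets '[[[60,15,50,0,0,0,0],[60,30,100,0,0,0,0],[60,44,145,5,0,0,0],[60,45,155,30,0,0,0],[60,45,155,55,0,0,0],[60,45,155,70,0,0,0],[60,45,155,70,0,0,0],[60,45,155,70,0,0,0]]]'

```text
clock: 29.85
tcp_pos: [0.4457, 0.3125, 0.0704]
tcp_rot: [0.0, 1.0, 0.0, 0.0]
ft_force: [0.3, 0.5, -0.2]
finger_gap: 0.0596
```

Run:
```python
from h import *
from station import bot
bot.capture("wrist");bot.capture("wrist")
s=bot.state();plan(s,[.4443,.3153,.0398])
c=bot.capture("wrist");cv2.imwrite("pics/w21.png",c["image"])
```

```text
pos [0.4458 0.3126 0.0707] F [ 0.8  0.1 -1.5] gap 0.0592 t 29.95
shift [ 1.6  2.7 30.9] turn [ 0.001  0.001 -0.   ]
```

View pics/w21.png

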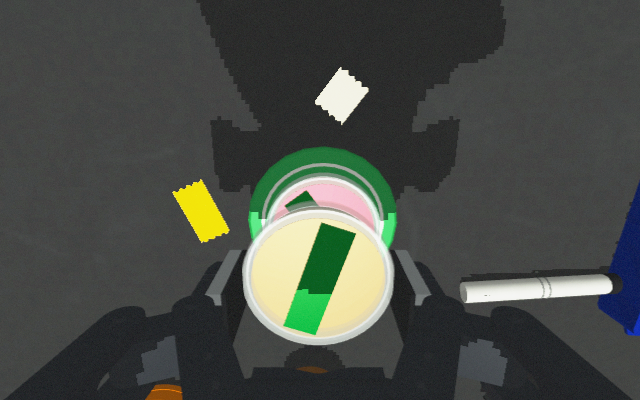

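Call:
carry_out --targets '[[[60,1.4,2.7,8,0,0,0],[60,1.4,2.7,16,0,0,0],[60,1.4,2.7,23,0,0,0],[60,1.4,2.7,27,0,0,0],[60,1.4,2.7,29.5,0,0,0],[60,1.4,2.7,30.5,0,0,0],[60,1.4,2.7,30.5,0,0,0],[60,1.4,2.7,30.5,0,0,0]]]'

```text
clock: 31.0
tcp_pos: [0.4439, 0.3153, 0.0395]
tcp_rot: [-0.0, 1.0, 0.0, 0.0]
ft_force: [0.1, 0.6, -0.3]
finger_gap: 0.0597
```

Run:
```python
from h import *
from station import bot
s=bot.state();plan(s,[.4443,.3153,.039])
c=bot.capture("wrist");cv2.imwrite("pics/w22.png",c["image"][140:380,170:470])
```

```text
pos [0.4439 0.3153 0.0395] F [ 0.1  0.6 -0.3] gap 0.0597 t 31.0
shift [-0.4  0.   0.5] turn [0. 0. 0.]
```

View pics/w22.png

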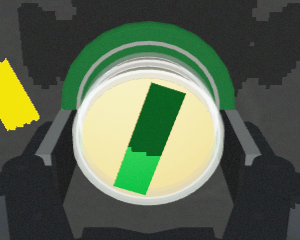

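Call:
carry_out --targets '[[[60,-0.4,0,0,0,0,0],[60,-0.4,0,0.4,0,0,0],[60,-0.4,0,0.8,0,0,0],[60,-0.4,0,1,0,0,0],[60,-0.4,0,1,0,0,0],[60,-0.4,0,1,0,0,0],[60,-0.4,0,1,0,0,0],[60,-0.4,0,1,0,0,0]]]'

```text
clock: 32.05
tcp_pos: [0.4443, 0.3152, 0.0393]
tcp_rot: [-0.0, 1.0, 0.0, 0.0]
ft_force: [-2.3, -2.0, 11.6]
finger_gap: 0.0595
```

Call:
carry_out --targets '[[[60,0,0,-0.6,0,0,0],[88,0,0,-0.6,0,0,0],[88,0,0,-0.6,0,0,0],[88,0,0,-0.6,0,0,0],[88,0,0,-20,0,0,0],[88,0,0,-60,0,0,0],[88,20,0,-110,0,0,0],[88,40,0,-130,0,0,0]]]'

```text
clock: 33.05
tcp_pos: [0.405, 0.316, 0.1722]
tcp_rot: [0.0, 1.0, 0.002, 0.002]
ft_force: [-1.3, 0.4, -0.2]
finger_gap: 0.0755
```

Run:
```python
from h import *
from station import bot
for i in range(4): bot.capture("wrist")
s=bot.state();c=bot.capture("wrist");cam=wcam(s,c);plan(s,[.45,.0,.25])
x=np.array([.4428,.3150]);p=proj(*cam,np.array([[*x,.01]]))[0]
r=[int(p[0])-55,int(p[1])-50,int(p[0])+55,int(p[1])+60]
overlay(c['image'],cam,[(*x,.042,.01,(0,0,255)),(*x,.0305,.010,(0,255,255)),(*x,.0305,.040,(255,0,255))],r,5,"pics/o23.png")
```

```text
pos [0.4045 0.3155 0.1694] F [0.7 0.5 0.8] gap 0.0751 t 33.25
shift [ -45.4 -315.4  -80.9] turn [0.001 0.002 0.001]
```

View pics/o23.png

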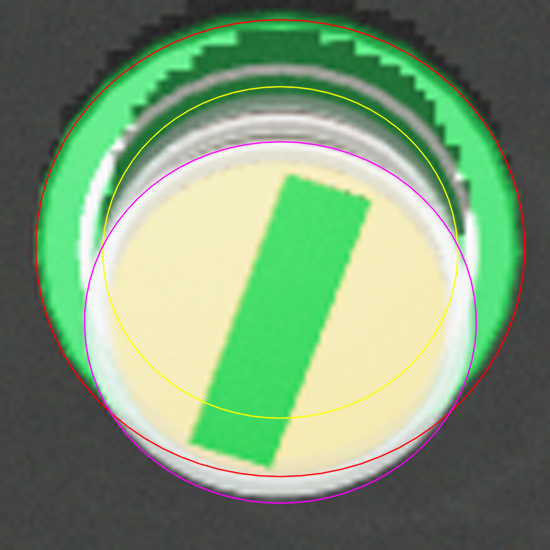

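Green stack is square. I'll move the arm clear for final pictures.

Call:
carry_out --targets '[[[88,0,0,-40,0,0,0],[88,0,0,-80,0,0,0],[88,-5,-40,-100,0,0,0],[88,-10,-90,-100,0,0,0],[88,-15,-140,-100,0,0,0],[88,-20,-180,-100,0,0,0],[88,-20,-200,-100,0,0,0],[88,-20,-200,-100,0,0,0]]]'

```text
clock: 34.3
tcp_pos: [0.4244, 0.1139, 0.2675]
tcp_rot: [0.001, 1.0, -0.0, -0.001]
ft_force: [-0.0, -0.2, -1.1]
finger_gap: 0.075
```

Run:
```python
from h import *
from station import bot
for n in("top","side"):
    c=bot.capture(n);I=c["image"]
    a=I[130:250,190:490] if n=="top" else I[60:360,190:450]
    cv2.imwrite(f"pics/f{n}.png",cv2.resize(a,None,fx=2.6 if n=="top" else 2,fy=2.6 if n=="top" else 2,interpolation=cv2.INTER_CUBIC))
```

```text
(no output)
```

View pics/ftop.png

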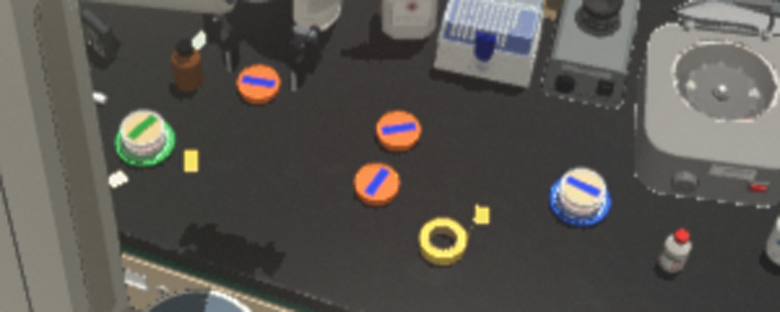

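View pics/fside.png

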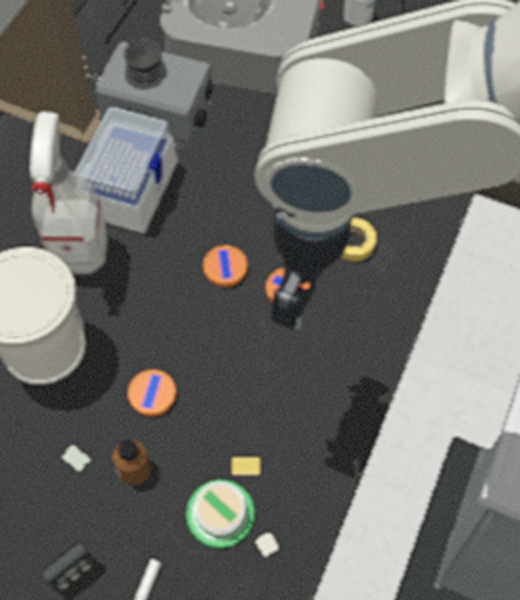

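Both stacks stand level on their bases in the top view, and the orange dishes, bottles and tape roll are where they were. The side view has the arm in front of the blue stack. I'm handing in.

Run:
```python
from station import bot
print(bot.finish_job(), bot.state()['clock'])
```

```text
the job is handed in; nothing more can be done
the job is handed in; nothing more can be done
```

The job is handed in at about 34 s of the 99 s allowed. Pink-blue then tan-blue are stacked on the blue base, and pink-green then tan-green on the green base. I took each dish across its rim and let it go only after feeling light contact (about 6–15 N).

**Last checks:**
- **Stacking:** In the wrist pictures both tan lids lie squarely over the pink dishes and look level. In the final top view both stacks stand on their bases.
- **Centring:** The green pink dish is centred within about 0.5 mm. The blue one sits about 1 mm towards the robot but still inside the ring, and I left it there.
- **Other objects:** The orange dishes, both bottles, the tape roll and the timer show no visible movement.

**What disagreed or could not be seen:**
- **Calibration:** The top and side cameras differed by 2.5–3.5 mm on positions. The wrist camera read about 2 mm short in x against the average of the two. I handled this by comparing dish and base in the same view.
- **Hidden view:** The arm hid the blue stack in the final side picture. An earlier side picture, taken just after that stack was finished, showed it square.

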